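# Square up a row of sample jars with a straightedge

## Task

Use the angle straightedge to push the three white-lidded sample jars into the fence on the bench: first gather all three against its upright face while they are still clear of the back rail, then push them home together as one row until every jar rests against the back rail between the end cheeks. Leave the straightedge standing flat on the bench, square to the fence and flush against all three jars. The jars stay on the bench, are pushed only with the straightedge and are never touched by the robot, and the other jars and the tip box stay where they are.

Things in the scene. Friction and masses are not known exactly. Their poses are not given: they have to be found in the camera images.
- straightedge: steel angle straightedge standing on its foot, 0.35 kg, left or right of the fence. Upright plate 220 long, 36 high, 6 thick; its flat front is the pushing face and looks roughly away from the robot. Foot 6 thick, reaching 86 behind the face. Origin: middle of the face's lower edge, at bench level; +x points out of the face, y along its length, z up
- straightedge_post (a point): centre of the top of the straightedge's black square grip post: 30 x 30, sides along the straightedge's x and y, standing on the foot from 6 to 86 above the bench. This point lies 48 behind the pushing face at mid-length, 86 above the bench; same axes as the straightedge
- fence: low aluminium fence fixed to the bench, open towards the robot: back rail 268 long, 12 thick, 24 high; at each end a cheek 12 thick, 24 high, reaching 48 forward of the rail's face; 244 clear between the cheeks. Origin: middle of the rail's inner face, at bench level; +x points away from the robot through the rail (jars lie at negative x and are pushed along +x), y along the rail, z up
- jar_a: sample jar with white screw lid, upright, one of three alike that stand side by side about 75 apart, unevenly far out, in front of the fence; 72 high, body radius 31 (up to 58 high), lid radius 33, about 90 g; origin at the centre of its underside, z up
- jar_b: sample jar with white screw lid, upright, one of three alike that stand side by side about 75 apart, unevenly far out, in front of the fence; 72 high, body radius 31 (up to 58 high), lid radius 33, about 90 g; origin at the centre of its underside, z up
- jar_c: sample jar with white screw lid, upright, one of three alike that stand side by side about 75 apart, unevenly far out, in front of the fence; 72 high, body radius 31 (up to 58 high), lid radius 33, about 90 g; origin at the centre of its underside, z up
- tall_jar: bystander: sample jar with black lid, 55 diameter, 90 high, loose, just outside one cheek of the fence, its centre about 168 from the fence's middle; origin at the centre of its underside
- small_jar: bystander: sample jar with red lid, 50 diameter, 55 high, loose, just outside the other cheek, its centre about 168 from the fence's middle; origin at the centre of its underside
- tip_box: bystander: box of pipette tips, 94 x 122 x 77, loose, on the side opposite the straightedge; origin at the centre of its underside
Things that resemble listed ones, but are neither listed nor needed, are in the scene too. Leave any blue look-alike of the jar_b alone.

How it is judged:
On the way:
1. all three jars stand upright against the straightedge's pushing face (within 6 mm) while every jar is still at least 8 mm short of the back rail (x of jar_a in the frame of straightedge between 0.024 and 0.037 m and y of jar_a in the frame of straightedge between -0.11 and 0.11 m and x of jar_b in the frame of straightedge between 0.024 and 0.037 m and y of jar_b in the frame of straightedge between -0.11 and 0.11 m and x of jar_c in the frame of straightedge between 0.024 and 0.037 m and y of jar_c in the frame of straightedge between -0.11 and 0.11 m and angle between each of jar_a, jar_b, jar_c's own z axis and vertical below 0.1 rad and x of each of jar_a, jar_b, jar_c in the frame of fence below -0.039 m), for 0.05 s.
At the end, for the whole second after the job is handed in: All three jars stand upright on the bench within 6 mm of the fence's back rail and between its cheeks; the straightedge stands flat on the bench, its pushing face within 6 mm of every jar and square to the fence within 0.06 rad; all at rest (x of jar_a in the frame of fence between -0.037 and -0.02 m and y of jar_a in the frame of fence between -0.105 and 0.105 m and height (world z) of each of jar_a, jar_b, jar_c below 0.005 m and x of jar_b in the frame of fence between -0.037 and -0.02 m and y of jar_b in the frame of fence between -0.105 and 0.105 m and x of jar_c in the frame of fence between -0.037 and -0.02 m and y of jar_c in the frame of fence between -0.105 and 0.105 m and angle between each of jar_a, jar_b, jar_c's own z axis and vertical below 0.1 rad and linear speed of each of jar_a, jar_b, jar_c, straightedge below 0.01 m/s and x of jar_a in the frame of straightedge between 0.024 and 0.037 m and y of jar_a in the frame of straightedge between -0.11 and 0.11 m and x of jar_b in the frame of straightedge between 0.024 and 0.037 m and y of jar_b in the frame of straightedge between -0.11 and 0.11 m and x of jar_c in the frame of straightedge between 0.024 and 0.037 m and y of jar_c in the frame of straightedge between -0.11 and 0.11 m and angle between the x axis of straightedge and the x axis of fence, either way round below 0.06 rad and height (world z) of straightedge below 0.004 m and angle between straightedge's own z axis and vertical below 0.05 rad); the robot touches nothing.
It fails at once if the robot touches one of the three jars (contact force between any of the fingers, the arm and jar_a above 0.3 N or contact force between any of the fingers, the arm and jar_b above 0.3 N or contact force between any of the fingers, the arm and jar_c above 0.3 N).
It fails at once if one of the three jars is lifted off the bench (height (world z) of any of jar_a, jar_b, jar_c above 0.015 m).
It fails at once if the black-lidded jar, the red-lidded jar or the tip box is moved by more than 15 mm (distance of any of tall_jar, small_jar, tip_box from where it was at the start of the episode above 0.015 m).
It also fails if it takes over 45 s, if anything falls off the work surface, if the arm or the gripper's body presses on something with over 40 N, if the wrist force passes 120 N, or if a joint passes its speed limit or range.

## Robot

A 6-joint arm with a two-finger parallel gripper is mounted at the origin on a cart in front of the work surface, level with it; the furniture and walls round the work are solid. World frame = base frame: x ahead of the robot, y to its left, z up, the work surface at z = 0. Lengths are in m, angles in rad, forces in N, time in s.
With the tool pointing down it reaches from about 0.35 to 0.975 m from the base axis. Payload 4.9 kg.
Tool frame: the origin (TCP) lies between the finger pads; the fingertips stand 22 mm ahead of it and the grasp point (between the pads) lies 3 mm ahead of it; z points along the fingers, y is the line along which they close (so a half turn about z gives the same grasp; the last joint's range is limited). The gripper opens to 85 mm and grips with 20 to 120 N. Pads are 22 mm wide; open, the fingers measure 114 mm over their backs; the gripper's body (76 mm by 85 mm) begins 54 mm behind the grasp point. The pads swing forward as they close: fully open they stand 13 mm farther back than shut.
Start: joints at [-1.262, 0.053, 1.613, -0, 1.476, -0.119], TCP at [0.259, -0.569, 0.253] pointing down, gripper open.
Joint ranges: [-3.01, 3.01], [-1.01, 2.22], [0.06, 2.58], [-1.02, 4.17], [0.09, 2.62], [-3.14, 3.14]. Speed limits (rad/s): [2.57, 2.57, 3.14, 3.14, 3.14, 3.14].

## Interface

Orientations are given as a unit quaternion [w, x, y, z].
In Python, from plant import state, grab_frame, get_calibration, job_done, recognise, regions_of gives the robot as it stands.
- The arm moves only by the tool apply_moves, never from a script. Its argument "targets" is a list of rows, each an object with "translation": the shift along the tool's x, y, z normalised to -1 to 1, where 1 is 100 mm, a list of three; "twist": the turn about the tool's z normalised to -1 to 1, where 1 is 0.1 rad; "hand": the opening, from 0 (shut) to 1 (fully open). A call has 1 to 8 rows; each row shifts and turns the commanded pose from where the row before left it, along the tool's axes as they then stand; what a row does not reach is not made up. A row lasts 1/10 s, in which the tool goes at most 50 mm and 8.59 degrees, less where a joint would pass 70% of its speed; a pose out of reach is approached as far as the arm can. A call with a number of a shift or a turn outside -1 to 1 is refused whole. A call with a gripper value outside its range is refused whole. The fingers move at their own pace and stop on an object; the grip force is fixed at half the most. Time passes only in rows, so rows that do not move let the fingers close. It gives the time, the measured TCP pose, the force, the opening and the grip force at its end, in the units of the state.
- state(): the state, without advancing time (a new reading comes with each control period).
- grab_frame(name): name is "scene" or "top"; returns the picture (384x512x3 uint8, red, green, blue); there is no depth.
- get_calibration(name): a dict with "camera_matrix" (3x3 intrinsics, pixels), "D" ([k1, k2, p1, p2, k3] as OpenCV has them; the pictures are not rectified), "pose" (4x4, takes a point from camera to world coordinates). Camera axes: x right, y up, looking along -z (the intrinsics and any distortion apply to the point x, -y, -z); pixel columns grow to the right and rows downward; lengths in m; the calibration is good to about 2 mm. A picture is of the moment at which its call begins. get_calibration takes no time and is no camera call.
- job_done(): hands the job in; it is judged then, once.
Trained networks look in the newest picture that a camera, given by its name, has taken for a name from the list of things; names that differ only in an ending like _2 or _b are one class to them, and where a whole thing is asked for, a point or a joint stands for the part that bears it (a point fixed in the world has none). Each returns a list of dicts, best first, with "score" (0 to 1); they miss things now and then, are a little off and sometimes report something else, mostly with a low value. They report only what shows in the picture. A call takes as long as a camera call. They do not tell look-alikes from the thing itself.
- recognise(camera, query): "point" ([x, y, z] in m, in world coordinates, good to about 4 mm: the middle of the surface that is visible of it).
- regions_of(camera, query): "pixels" (384x512 bool, what is visible of it).
The state is a dict: "time": time; "joint_pos": joint angles; "joint_vel": joint speeds; "joint_efforts": joint torques, N m; "tool_pos": TCP position; "tool_rot": TCP orientation; "contact_force": force on the tool from outside, world axes, zero at the start; "ft_torque": the same for the moment, N m; "gripper_width": opening from 0.0 (shut) to 1.0 (fully open); "grasp_force": force on a finger pad.
Only numpy, scipy, OpenCV 4.12 (cv2) and the standard library are available. Lean on these libraries where they do the work, as an engineer would, in place of code of your own. Each camera call takes 0.05 s, during which the arm holds its last target. There are 200 camera calls.

## Working session

There is one attempt and no reset: what is moved stays moved. The work goes in short steps, Python scripts to look and compute and a tool call to move; the robot and the scene stay as the last step left them, time stands still between calls to the robot, and variables do not carry over. Pictures are saved under pics/ and viewed, at most 10 in all, crops included, and the job is handed in when it is done.

Besides the shell and the picture viewer there is one more tool, called after "Call:" as a command line: name --argument value ..., lists and objects as JSON in quotes. apply_moves: Moves the arm, as the interface text tells. Its arguments: {"type":"object","properties":{"targets":{"type":"array"}},"required":["targets"]}

```bash
mkdir -p pics
python3 - <<'E'
from plant import *
import cv2, numpy as np
for c in ("scene","top"):
    f=grab_frame(c); cv2.imwrite(f"pics/{c}0.png",f[:,:,::-1])
    for q in ("straightedge","straightedge_post","fence","jar_a","tall_jar","small_jar","tip_box"):
        print(c,q,[(np.round(d["point"],3).tolist(),round(d["score"],2)) for d in recognise(c,q)])
    K=get_calibration(c); print(np.round(K["camera_matrix"],1).tolist(),K["D"],np.round(K["pose"],3).tolist())
s=state();print(s["time"],s["tool_pos"],s["tool_rot"])
E
```

```text
scene straightedge [([0.449, -0.348, 0.004], 0.89)]
scene straightedge_post [([0.448, -0.352, 0.006], 0.65)]
scene fence [([0.681, -0.026, 0.023], 0.77)]
scene jar_a [([0.541, -0.055, 0.058], 0.8), ([0.59, 0.089, 0.055], 0.7), ([0.548, 0.022, 0.056], 0.61)]
scene tall_jar [([0.657, 0.171, 0.058], 0.8), ([0.538, -0.058, 0.055], 0.38), ([0.656, -0.165, 0.049], 0.38)]
scene small_jar [([0.654, -0.164, 0.048], 0.59)]
scene tip_box []
[[366.9, 0.0, 257.5], [0.0, 366.9, 191.7], [0.0, 0.0, 1.0]] [0.00042904 0.         0.         0.         0.        ] [[-0.809, 0.299, -0.507, -0.007], [-0.588, -0.385, 0.711, 0.795], [0.017, 0.873, 0.487, 0.65], [0.0, 0.0, 0.0, 1.0]]
top straightedge [([0.456, -0.359, 0.001], 0.8)]
top straightedge_post [([0.452, -0.356, 0.007], 0.97)]
top fence [([0.688, -0.01, 0.026], 0.89), ([0.599, 0.074, 0.072], 0.66)]
top jar_a [([0.562, 0.001, 0.078], 0.75), ([0.601, 0.074, 0.072], 0.7), ([0.515, 0.189, 0.069], 0.7), ([0.548, -0.078, 0.073], 0.55)]
top tall_jar [([0.666, 0.157, 0.089], 0.61)]
top small_jar [([0.656, -0.174, 0.056], 0.69)]
top tip_box [([0.516, 0.333, 0.074], 0.85)]
[[387.8, 0.0, 258.2], [0.0, 387.8, 190.1], [0.0, 0.0, 1.0]] [-0.10302251  0.          0.          0.          0.        ] [[0.015, 0.986, -0.167, 0.341], [-1.0, 0.014, -0.006, -0.009], [-0.004, 0.167, 0.986, 1.391], [0.0, 0.0, 0.0, 1.0]]
0.8 [ 0.25926879 -0.5686849   0.25332913] [ 1.42042208e-05  9.77216071e-01  2.12246909e-01 -1.12473053e-05]
```

View pics/top0.png

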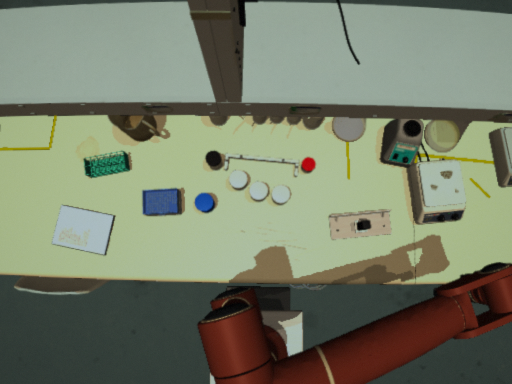

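View pics/scene0.png

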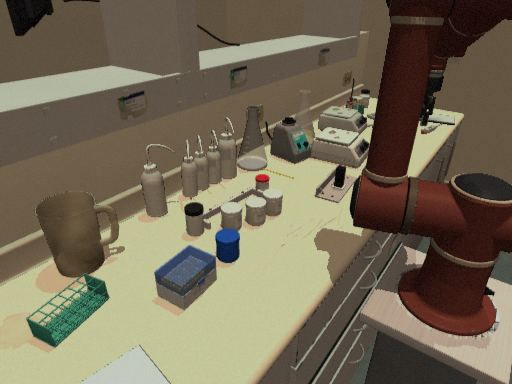

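Candidates in top view: white jars at (239,179), (259,190) and (281,194), blue look-alike at (204,202), which I leave alone. The straightedge is at (360,225) with its black post at (363,226), and the fence runs (226,165) to (297,170). Black-lidded jar is at (213,159), red-lidded at (308,164), tip box at (162,202). Next is a close crop and the measurements.

```bash
cat > h.py <<'E'
from plant import *
import cv2, numpy as np
def ray(c,px,z):
    k=get_calibration(c); px=np.asarray(px,float).reshape(-1,1,2)
    u=cv2.undistortPoints(px,np.array(k["camera_matrix"]),np.array(k["D"]))[:,0]
    d=np.c_[u[:,0],-u[:,1],-np.ones(len(u))]; P=np.array(k["pose"])
    d=d@P[:3,:3].T; o=P[:3,3]
    return o+d*((z-o[2])/d[:,2])[:,None]
def proj(c,X):
    k=get_calibration(c); P=np.linalg.inv(np.array(k["pose"]))
    X=np.asarray(X,float).reshape(-1,3)@P[:3,:3].T+P[:3,3]
    X=X*[1,-1,-1]
    return cv2.projectPoints(X,np.zeros(3),np.zeros(3),np.array(k["camera_matrix"]),np.array(k["D"]))[0][:,0]
E
python3 - <<'E'
from h import *
f=grab_frame("top")
c=f[140:250,200:400,::-1]; cv2.imwrite("pics/crop1.png",cv2.resize(c,None,fx=4,fy=4,interpolation=cv2.INTER_CUBIC))
for q,z in (("straightedge",0.01),("fence",0.024),("jar_a",0.072),("straightedge_post",.086)):
    for r in regions_of("top",q):
        m=r["pixels"].astype(np.uint8); ys,xs=np.nonzero(m)
        if len(xs)<10: continue
        w=ray("top",np.c_[xs,ys],z)
        rect=cv2.minAreaRect((w[:,:2]*1000).astype(np.float32))
        print(q,round(r["score"],2),len(xs),"px",xs.mean().round(1),ys.mean().round(1),"w",w.mean(0).round(4),"rect",[np.round(v,1) for v in rect])
E
```

```text
straightedge 0.58 1548 px 359.6 224.2 w [ 0.4567 -0.3658  0.01  ] rect [array([ 456.5, -366.3]), array([ 92.6, 226.9]), np.float64(6.0)]
fence 0.9 513 px 261.6 160.8 w [ 0.6808 -0.011   0.024 ] rect [array([666.9, -11.4]), array([272.5,  66.8]), np.float64(85.1)]
jar_a 0.88 286 px 280.5 195.0 w [ 0.5489 -0.0778  0.072 ] rect [array([549.8, -76.9]), array([58.6, 66.5]), np.float64(45.8)]
jar_a 0.69 262 px 258.8 192.0 w [ 0.5582 -0.0028  0.072 ] rect [array([560. ,  -3.6]), array([66.4, 55.2]), np.float64(1.0)]
jar_a 0.64 320 px 237.7 180.2 w [0.5985 0.0707 0.072 ] rect [array([599.4,  69.9]), array([70.8, 62.6]), np.float64(1.2)]
jar_a 0.55 287 px 204.4 203.0 w [0.5172 0.1835 0.072 ] rect [array([517.2, 184.9]), array([62.5, 62.6]), np.float64(0.9)]
jar_a 0.22 161 px 308.0 165.5 w [ 0.6546 -0.1733  0.072 ] rect [array([ 654.5, -173.3]), array([42.1, 54.2]), np.float64(89.4)]
straightedge_post 0.78 1487 px 359.6 223.8 w [ 0.4518 -0.3461  0.086 ] rect [array([ 451.7, -347.9]), array([ 84.3, 211.3]), np.float64(5.7)]
```

View pics/crop1.png

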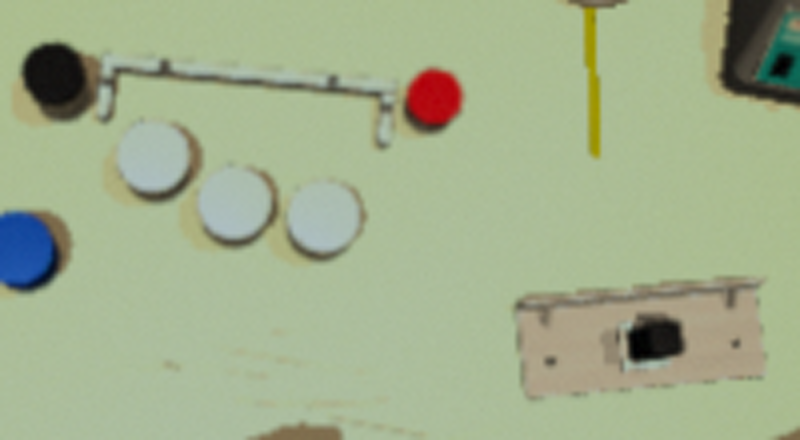

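The crop shows three white lids at crop (154,157), (235,204) and (324,217). The rail runs (108,62) to (390,90). The black post is at about (655,339), with the plate's top edge (517,303) to (762,282).

```bash
cat >> h.py <<'E'
def blobs(f,m,z,lo,hi,roi):
    m=m.copy(); k=np.zeros_like(m); x0,x1,y0,y1=roi; k[y0:y1,x0:x1]=1; m&=k
    n,l,st,ce=cv2.connectedComponentsWithStats(m.astype(np.uint8))
    return [(ray("top",[ce[i]],z)[0].round(4).tolist(),int(st[i,4])) for i in range(1,n) if lo<st[i,4]<hi]
def lids(f,roi=(200,310,140,250)):
    h=cv2.cvtColor(f,cv2.COLOR_RGB2HSV).astype(int)
    m=(h[...,1]<38)&(h[...,2]>165)
    m=cv2.morphologyEx(m.astype(np.uint8),cv2.MORPH_OPEN,np.ones((5,5)))>0
    return blobs(f,m,.072,100,600,roi)
E
python3 - <<'E'
from h import *
import pickle
f=grab_frame("top"); np.save("f0.npy",f)
h=cv2.cvtColor(f,cv2.COLOR_RGB2HSV)
for p in ((238,179),(259,190),(250,215),(360,224),(345,226),(255,158)): print(p,h[p[1],p[0]])
print("lids",lids(f))
c=lambda a:(np.array(a,float)+.5)/4-.5+[200,140]
print("rail top outer/inner",ray("top",c([(108,56),(390,84),(110,69),(388,97)]),.024)[:,:2].round(3).tolist())
print("cheek ends",ray("top",c([(105,112),(383,138)]),.024)[:,:2].round(3).tolist())
pc=ray("top",c([(517,300),(762,279),(517,306),(762,285)]),.036)[:,:2]
print("plate",pc.round(4).tolist()); 
print("foot back",ray("top",c([(529,397),(764,375)]),.006)[:,:2].round(4).tolist())
m=h[...,2]<45
print("dark",blobs(f,m,.07,20,300,(345,380,205,245)))
E
```

```text
(238, 179) [ 75  24 189]
(259, 190) [ 77  24 189]
(250, 215) [ 45  49 191]
(360, 224) [108 159   8]
(345, 226) [ 21  56 173]
(255, 158) [ 48  30 168]
lids [([0.6056, 0.0717, 0.072], 233), ([0.5652, 0.0001, 0.072], 244), ([0.5549, -0.0772, 0.072], 239)]
rail top outer/inner [[0.706, 0.117], [0.683, -0.14], [0.694, 0.114], [0.671, -0.138]]
cheek ends [[0.654, 0.118], [0.633, -0.133]]
plate [[0.487, -0.2504], [0.5082, -0.4703], [0.4817, -0.2503], [0.5029, -0.4701]]
foot back [[0.4035, -0.2655], [0.425, -0.4792]]
dark [([0.4499, -0.3622, 0.07], 97)]
```

Fence frame origin is about (0.683, -0.0115) with yaw -0.089. Straightedge yaw is +0.096 with its post at (0.450, -0.364). I'll turn 0.332 rad to line up with the post.

Call:
apply_moves --targets '[{"translation": [0,0,0],"twist": 0.83,"hand": 1},{"translation": [0,0,0],"twist": 0.83,"hand": 1},{"translation": [0,0,0],"twist": 0.83,"hand": 1},{"translation": [0,0,0],"twist": 0.83,"hand": 1}]'

```text
time: 1.5
tool_pos: [0.2593, -0.5686, 0.2533]
tool_rot: [-0.0, 0.999, 0.046, -0.0]
contact_force: [-0.2, 0.4, 0.3]
gripper_width: 1.0
grasp_force: 0.0
```

Call:
apply_moves --targets '[{"translation": [0.3,-0.265,0],"twist": 0,"hand": 1},{"translation": [0.3,-0.265,0],"twist": 0,"hand": 1},{"translation": [0.3,-0.265,0],"twist": 0,"hand": 1},{"translation": [0.3,-0.265,0],"twist": 0,"hand": 1},{"translation": [0.3,-0.265,0],"twist": 0,"hand": 1},{"translation": [0.3,-0.265,0],"twist": 0,"hand": 1},{"translation": [0.3,-0.265,0],"twist": 0,"hand": 1},{"translation": [0,0,0],"twist": 0,"hand": 1}]'

```text
time: 2.3
tool_pos: [0.453, -0.3608, 0.2534]
tool_rot: [-0.0, 0.999, 0.051, 0.001]
contact_force: [0.0, 0.3, 0.9]
gripper_width: 1.003
grasp_force: 0.0
```

Call:
apply_moves --targets '[{"translation": [-0.03,0.03,0.3],"twist": 0,"hand": 1},{"translation": [0,0,0.4],"twist": 0,"hand": 1},{"translation": [0,0,0.4],"twist": 0,"hand": 1},{"translation": [0,0,0.4],"twist": 0,"hand": 1},{"translation": [0,0,0.3],"twist": 0,"hand": 1},{"translation": [0,0,0.1],"twist": 0,"hand": 1},{"translation": [0,0,0],"twist": 0,"hand": 1}]'

```text
time: 3.0
tool_pos: [0.4467, -0.3668, 0.0617]
tool_rot: [-0.001, 0.999, 0.048, -0.001]
contact_force: [0.5, -0.5, 0.1]
gripper_width: 1.001
grasp_force: 0.0
```

Run:
```python
from h import *
s=state(); print(s["tool_pos"],s["tool_rot"],s["contact_force"])
a=grab_frame("scene")[150:240,290:380,::-1]; b=grab_frame("top")[180:260,310:420,::-1]
r=lambda i:cv2.resize(i,(390,400),interpolation=cv2.INTER_CUBIC)
cv2.imwrite("pics/g1.png",np.hstack([r(a),r(b)]))
```

```text
[ 0.44672131 -0.36678906  0.06172812] [-0.00127505  0.99886456  0.04760782 -0.00121009] [ 0.46315796 -0.4559892   0.13086104]
```

View pics/g1.png

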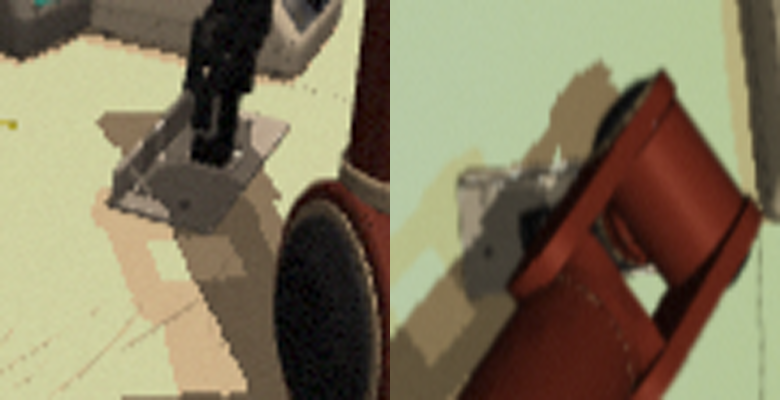

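Left crop shows the gripper straddling the black post, with the fingertips clear of the foot. Closing.

Call:
apply_moves --targets '[{"translation": [0,0,0],"twist": 0,"hand": 0},{"translation": [0,0,0],"twist": 0,"hand": 0},{"translation": [0,0,0],"twist": 0,"hand": 0},{"translation": [0,0,0],"twist": 0,"hand": 0},{"translation": [0,0,0],"twist": 0,"hand": 0},{"translation": [0,0,0],"twist": 0,"hand": 0},{"translation": [0,0,0],"twist": 0,"hand": 0},{"translation": [0,0,0],"twist": 0,"hand": 0}]'

```text
time: 3.9
tool_pos: [0.4483, -0.3675, 0.0643]
tool_rot: [0.0, 0.999, 0.048, 0.0]
contact_force: [-0.4, 0.9, 5.3]
gripper_width: 0.346
grasp_force: 61.0
```

Call:
apply_moves --targets '[{"translation": [-0.1,0,0],"twist": 0.62,"hand": 0},{"translation": [-0.1,0,0],"twist": 0.62,"hand": 0},{"translation": [0,0,0],"twist": 0.61,"hand": 0},{"translation": [0,0,0],"twist": 0,"hand": 0}]'

```text
time: 4.3
tool_pos: [0.4279, -0.369, 0.0642]
tool_rot: [0.0, 0.999, -0.045, 0.0]
contact_force: [-2.7, 0.3, 5.8]
gripper_width: 0.347
grasp_force: 61.0
```

Call:
apply_moves --targets '[{"translation": [0,-0.2,0],"twist": 0,"hand": 0},{"translation": [0,-0.3,0],"twist": 0,"hand": 0},{"translation": [0,-0.3,0],"twist": 0,"hand": 0},{"translation": [0,-0.3,0],"twist": 0,"hand": 0},{"translation": [0,-0.3,0],"twist": 0,"hand": 0},{"translation": [0,-0.3,0],"twist": 0,"hand": 0},{"translation": [0,-0.2,0],"twist": 0,"hand": 0},{"translation": [0,0,0],"twist": 0,"hand": 0}]'

```text
time: 5.1
tool_pos: [0.4456, -0.1767, 0.0642]
tool_rot: [-0.001, 0.999, -0.043, 0.001]
contact_force: [-0.1, 6.2, 8.5]
gripper_width: 0.347
grasp_force: 61.2
```

Run:
```python
from h import *
s=state(); q=s["tool_rot"]; yaw=2*np.arctan2(q[2],q[1]); print(s["time"],s["tool_pos"],yaw,s["contact_force"],s["gripper_width"])
O=np.array([.683,-.0115]);t=-.089;R=np.array([[np.cos(t),np.sin(t)],[-np.sin(t),np.cos(t)]])
print("post in fence",R@(s["tool_pos"][:2]-O))
f=grab_frame("top"); cv2.imwrite("pics/t2.png",cv2.resize(f[140:260,200:400,::-1],None,fx=4,fy=4,interpolation=cv2.INTER_CUBIC)); print(lids(f))
```

```text
5.1 [ 0.44561451 -0.17665409  0.06423397] -0.08681922991023322 [-0.05875798  6.24157657  8.54081544] 0.34726457406424993
post in fence [-0.22176663 -0.18559986]
[([0.6055, 0.0715, 0.072], 245), ([0.565, 0.0001, 0.072], 242), ([0.5548, -0.0777, 0.072], 247)]
```

View pics/t2.png

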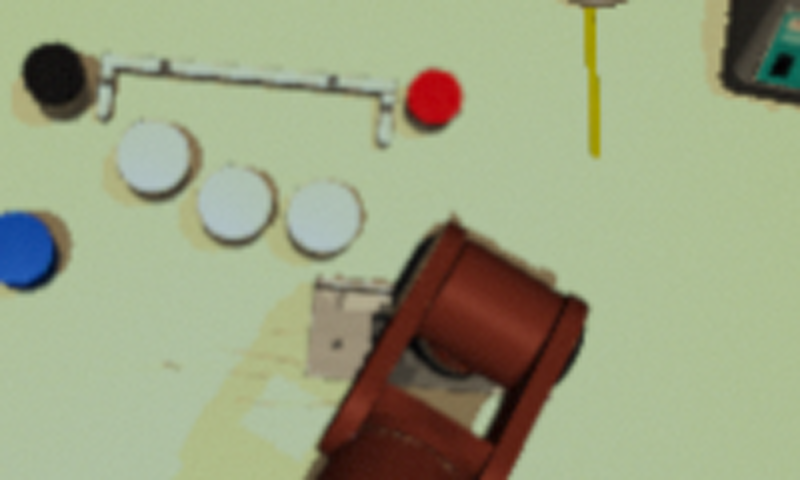

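The straightedge slid square, with its plate's left end at crop (316,281), clear of the jars, which have not moved. Continuing along the fence to centre.

Call:
apply_moves --targets '[{"translation": [0,-0.2,0],"twist": 0,"hand": 0},{"translation": [0,-0.3,0],"twist": 0,"hand": 0},{"translation": [0,-0.3,0],"twist": 0,"hand": 0},{"translation": [0,-0.3,0],"twist": 0,"hand": 0},{"translation": [0,-0.3,0],"twist": 0,"hand": 0},{"translation": [0,-0.3,0],"twist": 0,"hand": 0},{"translation": [0,-0.16,0],"twist": 0,"hand": 0},{"translation": [0,0,0],"twist": 0,"hand": 0}]'

```text
time: 5.95
tool_pos: [0.4621, 0.0083, 0.0642]
tool_rot: [-0.001, 0.999, -0.043, 0.001]
contact_force: [0.8, 5.5, 5.8]
gripper_width: 0.342
grasp_force: 61.2
```

```bash
cat >> h.py <<'E'
O=np.array([.683,-.0115]);t=-.089;R=np.array([[np.cos(t),np.sin(t)],[-np.sin(t),np.cos(t)]])
def rep():
    s=state(); q=s["tool_rot"]; print(s["time"],s["tool_pos"].round(4),"yaw",round(2*np.arctan2(q[2],q[1]),4),s["contact_force"].round(1),"TCP in fence",(R@(s["tool_pos"][:2]-O)).round(4))
    f=grab_frame("top")
    for p,n in lids(f): print("lid in fence",(R@(np.array(p[:2])-O)).round(4),n)
    return f
E
python3 - <<'E'
from h import *
f=rep(); cv2.imwrite("pics/t3.png",cv2.resize(f[140:260,190:370,::-1],None,fx=4,fy=4,interpolation=cv2.INTER_CUBIC))
E
```

```text
5.95 [0.4621 0.0083 0.0642] yaw -0.0866 [0.8 5.5 5.8] TCP in fence [-2.217e-01  1.000e-04]
lid in fence [-0.0845  0.0758] 245
lid in fence [-0.1105  0.0011] 173
lid in fence [-0.1149 -0.0784] 178
```

View pics/t3.png

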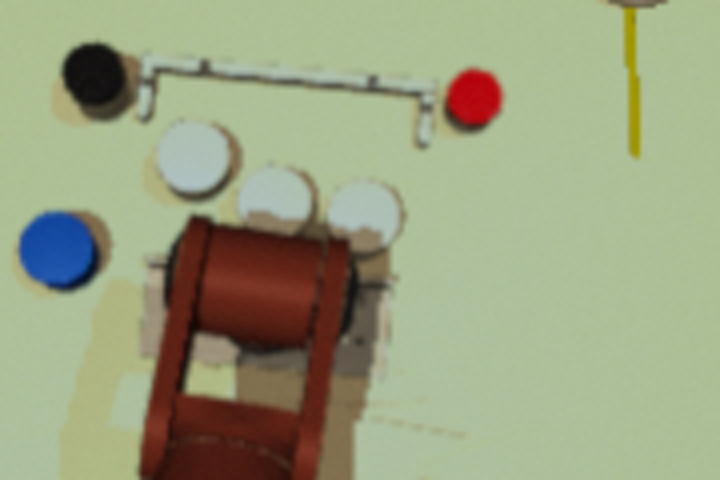

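Straightedge is centred in front of the jars, its plate running from crop (148,262) to (388,283) parallel to the rail. Gathering slowly now.

Call:
apply_moves --targets '[{"translation": [0.08,0,0],"twist": 0,"hand": 0},{"translation": [0.08,0,0],"twist": 0,"hand": 0},{"translation": [0.07,0,0],"twist": 0,"hand": 0},{"translation": [0.07,0,0],"twist": 0,"hand": 0},{"translation": [0.07,0,0],"twist": 0,"hand": 0},{"translation": [0.07,0,0],"twist": 0,"hand": 0},{"translation": [0.07,0,0],"twist": 0,"hand": 0},{"translation": [0.07,0,0],"twist": 0,"hand": 0}]'

```text
time: 6.8
tool_pos: [0.517, 0.0014, 0.0645]
tool_rot: [-0.0, 0.999, -0.044, -0.004]
contact_force: [-16.3, 1.1, 20.2]
gripper_width: 0.344
grasp_force: 63.0
```

Call:
apply_moves --targets '[{"translation": [0.06,0,0],"twist": 0,"hand": 0},{"translation": [0.06,0,0],"twist": 0,"hand": 0},{"translation": [0.05,0,0],"twist": 0,"hand": 0},{"translation": [0.05,0,0],"twist": 0,"hand": 0},{"translation": [0.04,0,0],"twist": 0,"hand": 0},{"translation": [0,0,0],"twist": 0,"hand": 0}]'

```text
time: 7.4
tool_pos: [0.5436, -0.001, 0.0645]
tool_rot: [-0.0, 0.999, -0.044, -0.003]
contact_force: [-11.4, 1.1, 15.8]
gripper_width: 0.345
grasp_force: 62.6
```

Run:
```python
from h import *
f=rep(); g=grab_frame("scene")
r=lambda i:cv2.resize(i,(400,400),interpolation=cv2.INTER_CUBIC)
cv2.imwrite("pics/t4.png",np.hstack([r(f[140:240,205:305,::-1]),r(g[160:270,180:290,::-1])]))
```

```text
7.4 [ 0.5436 -0.001   0.0645] yaw -0.0886 [-11.4   1.1  15.8] TCP in fence [-0.1398 -0.0019]
```

View pics/t4.png

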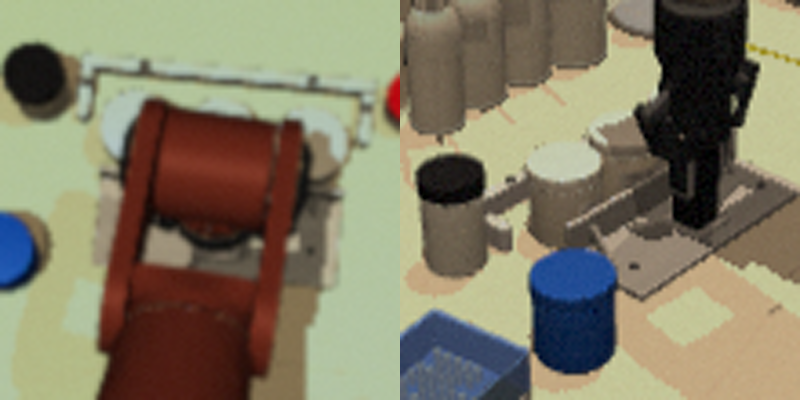

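Both views show the three lids in one row along the face, well short of the rail. The black-lidded, red-lidded and blue jars are untouched. Pushing home.

Call:
apply_moves --targets '[{"translation": [0.03,0,0],"twist": 0,"hand": 0},{"translation": [0.04,0,0],"twist": 0,"hand": 0},{"translation": [0.04,0,0],"twist": 0,"hand": 0},{"translation": [0.04,0,0],"twist": 0,"hand": 0},{"translation": [0.04,0,0],"twist": 0,"hand": 0},{"translation": [0.03,0,0],"twist": 0,"hand": 0},{"translation": [0.02,0,0],"twist": 0,"hand": 0},{"translation": [0,0,0],"twist": 0,"hand": 0}]'

```text
time: 8.3
tool_pos: [0.567, -0.0031, 0.0645]
tool_rot: [-0.0, 0.999, -0.044, -0.003]
contact_force: [-13.0, 0.4, 16.7]
gripper_width: 0.344
grasp_force: 62.5
```

Call:
apply_moves --targets '[{"translation": [0.02,0,0],"twist": 0,"hand": 0},{"translation": [0,0,0],"twist": 0,"hand": 0}]'

```text
time: 8.5
tool_pos: [0.5689, -0.0032, 0.0645]
tool_rot: [-0.0, 0.999, -0.044, -0.003]
contact_force: [-13.4, 1.9, 17.4]
gripper_width: 0.344
grasp_force: 62.6
```

Call:
apply_moves --targets '[{"translation": [0.02,0,0],"twist": 0,"hand": 0},{"translation": [0,0,0],"twist": 0,"hand": 0}]'

```text
time: 8.7
tool_pos: [0.5708, -0.0034, 0.0645]
tool_rot: [-0.0, 0.999, -0.044, -0.003]
contact_force: [-13.6, 2.3, 17.0]
gripper_width: 0.346
grasp_force: 62.6
```

Call:
apply_moves --targets '[{"translation": [0.02,0,0],"twist": 0,"hand": 0},{"translation": [0,0,0],"twist": 0,"hand": 0}]'

```text
time: 8.9
tool_pos: [0.5728, -0.0036, 0.0645]
tool_rot: [-0.0, 0.999, -0.044, -0.003]
contact_force: [-13.4, 1.9, 16.1]
gripper_width: 0.344
grasp_force: 62.6
```

Call:
apply_moves --targets '[{"translation": [0.01,0,0],"twist": 0,"hand": 0},{"translation": [0,0,0],"twist": 0,"hand": 0}]'

```text
time: 9.1
tool_pos: [0.5734, -0.0036, 0.0646]
tool_rot: [-0.0, 0.999, -0.044, -0.004]
contact_force: [-15.0, 1.3, 18.5]
gripper_width: 0.342
grasp_force: 62.6
```

Call:
apply_moves --targets '[{"translation": [0.01,0,0],"twist": 0,"hand": 0},{"translation": [0,0,0],"twist": 0,"hand": 0}]'

```text
time: 9.3
tool_pos: [0.5737, -0.0036, 0.0647]
tool_rot: [-0.0, 0.999, -0.044, -0.005]
contact_force: [-18.6, 1.1, 21.4]
gripper_width: 0.337
grasp_force: 63.2
```

Call:
apply_moves --targets '[{"translation": [0.01,0,0],"twist": 0,"hand": 0},{"translation": [0,0,0],"twist": 0,"hand": 0}]'

```text
time: 9.5
tool_pos: [0.5738, -0.0037, 0.0648]
tool_rot: [-0.0, 0.999, -0.044, -0.006]
contact_force: [-21.7, 1.5, 25.5]
gripper_width: 0.347
grasp_force: 63.7
```

Run:
```python
from h import *
f=rep(); s=state(); print(s["ft_torque"])
```

```text
9.5 [ 0.5738 -0.0037  0.0648] yaw -0.0882 [-21.7   1.5  25.5] TCP in fence [-0.1094 -0.0019]
[0.26384924 3.30020198 0.01412225]
```

Call:
apply_moves --targets '[{"translation": [-0.02,0,0],"twist": 0,"hand": 0},{"translation": [0,0,0],"twist": 0,"hand": 0},{"translation": [0,0,0],"twist": 0,"hand": 0.7},{"translation": [0,0,0],"twist": 0,"hand": 0.7},{"translation": [0,0,0],"twist": 0,"hand": 0.7},{"translation": [0,0,0],"twist": 0,"hand": 0.7},{"translation": [0,0,0],"twist": 0,"hand": 0.7}]'

```text
time: 10.25
tool_pos: [0.5758, -0.0042, 0.0629]
tool_rot: [-0.0, 0.999, -0.045, -0.0]
contact_force: [0.1, 0.3, 0.3]
gripper_width: 0.701
grasp_force: 0.0
```

Released with no residual force. Rising straight up, then backing away.

Call:
apply_moves --targets '[{"translation": [0,0,-0.1],"twist": 0,"hand": 0.7},{"translation": [0,0,-0.3],"twist": 0,"hand": 0.7},{"translation": [0,0,-0.4],"twist": 0,"hand": 0.7},{"translation": [0,0,-0.4],"twist": 0,"hand": 0.7},{"translation": [0,0,-0.4],"twist": 0,"hand": 0.7},{"translation": [-0.2,0.2,-0.2],"twist": 0,"hand": 0.7},{"translation": [-0.2,0.4,0],"twist": 0,"hand": 0.7},{"translation": [-0.2,0.4,0],"twist": 0,"hand": 0.7}]'

```text
time: 11.05
tool_pos: [0.5072, -0.0992, 0.2458]
tool_rot: [0.001, 0.999, -0.044, 0.002]
contact_force: [0.1, -0.6, -0.3]
gripper_width: 0.7
grasp_force: 0.0
```

Call:
apply_moves --targets '[{"translation": [-0.2,0.4,0],"twist": 0,"hand": 0.7},{"translation": [-0.2,0.4,0],"twist": 0,"hand": 0.7},{"translation": [-0.2,0.4,0],"twist": 0,"hand": 0.7},{"translation": [0,0.4,0],"twist": 0,"hand": 0.7},{"translation": [0,0.4,0],"twist": 0,"hand": 0.7},{"translation": [0,0,0],"twist": 0,"hand": 0.7}]'

```text
time: 11.65
tool_pos: [0.4288, -0.2961, 0.2443]
tool_rot: [0.001, 0.999, -0.047, 0.0]
contact_force: [-0.2, -1.3, -0.3]
gripper_width: 0.694
grasp_force: 0.0
```

Run:
```python
from h import *
f=rep(); g=grab_frame("scene")
r=lambda i:cv2.resize(i,(400,400),interpolation=cv2.INTER_CUBIC)
cv2.imwrite("pics/t5.png",np.hstack([r(f[140:240,205:305,::-1]),r(g[160:270,180:290,::-1])]))
```

```text
11.65 [ 0.4288 -0.2961  0.2443] yaw -0.0943 [-0.2 -1.3 -0.3] TCP in fence [-0.2279 -0.306 ]
lid in fence [-0.0277  0.0748] 238
lid in fence [-0.0271  0.0011] 243
lid in fence [-0.0265 -0.0773] 252
```

View pics/t5.png

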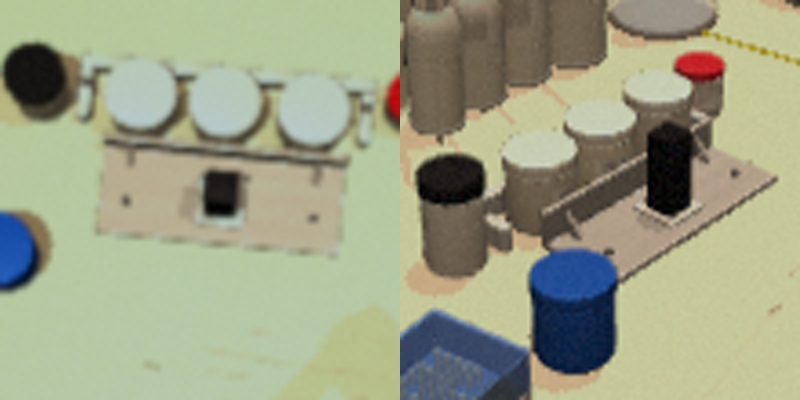

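Run:
```python
from h import *
f=grab_frame("top"); L=np.array([p[:2] for p,n in lids(f)])
# plate front top edge: strongest dark line just below lids, per column, subpixel via vertical profile at 4x
g=cv2.cvtColor(f,cv2.COLOR_RGB2GRAY).astype(float)
cols=[234,248,251,254,270,273,276,288]
for c in cols: print(c,g[168:186,c].astype(int).tolist())
h=cv2.cvtColor(f,cv2.COLOR_RGB2HSV)
print("post dark",[((R@(np.array(p[:2])-O)).round(4).tolist(),n) for p,n in blobs(f,h[...,2]<45,.07,20,300,(245,275,175,205))])
# predicted pixels of face top edge, foot back edge at contact
for xf in (-.062,-.068):
    X=[[*(O+R.T@np.array(p)),z] for p,z in (((xf,.11),.036),((xf,-.11),.036),((xf-.006,.11),.036),((xf-.006,-.11),.036),((xf-.086,.11),.006),((xf-.086,-.11),.006))]
    print(xf,(4*(proj("top",X)+.5-[205,140])).round(1).tolist())
```

```text
234 [192, 181, 145, 100, 112, 141, 141, 91, 98, 148, 170, 173, 175, 173, 172, 172, 174, 173]
248 [70, 65, 74, 121, 166, 181, 173, 155, 126, 80, 129, 170, 173, 175, 176, 175, 173, 174]
251 [114, 147, 171, 178, 177, 177, 171, 165, 138, 69, 119, 169, 174, 174, 174, 174, 175, 175]
254 [193, 191, 176, 138, 96, 100, 122, 145, 134, 75, 104, 156, 173, 175, 175, 168, 159, 160]
270 [99, 87, 90, 110, 149, 173, 179, 179, 170, 155, 125, 78, 129, 171, 174, 172, 176, 177]
273 [164, 155, 158, 160, 162, 165, 172, 176, 168, 160, 136, 67, 123, 171, 174, 172, 175, 176]
276 [194, 194, 193, 182, 156, 115, 78, 74, 85, 127, 132, 79, 116, 166, 173, 174, 174, 176]
288 [194, 194, 192, 193, 192, 185, 155, 108, 112, 157, 176, 150, 98, 106, 155, 172, 173, 174]
post dark [([-0.1109, -0.0043], 72)]
-0.062 [[99.4, 134.3], [344.7, 159.3], [98.6, 140.9], [344.1, 165.9], [90.8, 234.0], [333.4, 259.0]]
-0.068 [[98.6, 140.9], [344.1, 165.9], [97.8, 147.4], [343.5, 172.5], [90.0, 240.5], [332.8, 265.6]]
```

```bash
python3 -c "
from plant import *
print(job_done())"
```

```text
the job is handed in; nothing more can be done
None
```

I handed the job in at about 12 s of the 45 s allowed: all three white-lidded jars stand in a row against the back rail, with the straightedge released and standing square to the fence, an estimated 1–2 mm from the jars. The system did not return a verdict. The gather step before the final push is inferred from the pictures and the arm's position, because the arm hid the row from above.

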